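# Set the tape tensioner for threading

### The job

Get the sewing-tape tensioner ready for threading: lay the steel straightedge flat on the bench, flush against the front face of the green idler block, roughly centred on it, and let go of it. Then push the sprung red arm back by its black post until the pawl has clicked in behind the tooth and keep pushing a little farther, so that your fingers and not the pawl carry the spring; finish holding it there, with the straightedge still flush and the other things on the bench left where they are.

Things in the scene. Friction and masses are not known exactly. Their poses are not given: they have to be found in the camera images.
- tensioner_unit: tape tensioner bolted to the bench: dark steel plate 8 mm thick (own frame x -35 to 120, y -150 to 120 mm) carrying a green idler block, a red sprung arm and a yellow pawl slider. Origin on the bench surface; x points away from the robot (turned by up to 0.3 rad), y left, z up. Pawl guides and end stop on the plate are under 40 mm high
- idler_face (a point): middle of the foot of the green idler block's front face, at x -60 mm, y 0 of the tensioner, same axes. The face is upright, 140 mm long (y), 35 mm high, and reaches down to the bench, with free bench in front. The block is 25 mm thick; rollers on it reach 43 mm
- straightedge: steel straightedge 200 x 50 x 6 mm (x long, y wide) lying flat, 0.4 kg, a blue grip block in its middle: 40 mm (x) by 18 mm (y), top 38 mm above the bench. Origin: centre of underside. Either long edge may go against the block: flush means origin 25 mm in front of the face, x along the face. It starts left or right of the tensioner, long axis within 0.5 rad of the world's x
- hinge_pin (a point): top centre of the steel hinge pin of the red arm, 48 mm above the bench, at x 55, y -45 mm of the tensioner
- tensioner (a joint): swing of the red arm, rad: 0 = at rest, grows as the post is pushed away from the robot (clockwise from above), end stop 0.65. A spring pushes back: about 4 N at the post at 0, 9 N at 0.5. The pawl clicks in behind its tooth at about 0.40; let go, the arm then rests on the pawl at 0.42. Held clear of the pawl: above 0.47, over 6 mm farther at the post
- push_post (a point): black post on the end of the red arm, 18 mm diameter, foot 36 mm and top 97 mm above the bench; this point: centre of its foot. It swings at 130 mm radius about the hinge pin: the line from pin to post leans (0.33 - joint) rad from the tensioner's y towards its -x. Push it 50 to 90 mm above the bench; at rest about 40 mm are free between it and the idler block
- pawl (a joint): travel of the yellow pawl slider away from the brass ratchet wheel, m: 0 = home; the tooth lifts it by 7 mm, and it snaps back to under 2 mm at the click
- book_weight: maroon book weight 100 x 70 x 30 mm, 0.9 kg, a bystander, on the other side from the straightedge; origin at centre of underside
- paste_jar: jar 56 mm diameter, 65 mm high, a bystander, far left; origin at centre of underside
- brush: brush lying on the bench, a bystander, far right; origin near its middle, on the bench
Mind the look-alikes: they are no part of the job. What is shaped like the straightedge but yellow is not meant.

How it is judged:
By the outcome, as a careful person would: the job done as asked, in the order asked, and still so for the second after the job is handed in, while the arm keeps its last pose, push and grip.
It also fails if it takes over 48 s, if anything falls off the work surface, if the arm or the gripper's body presses on something with over 40 N, if the wrist force passes 120 N, or if a joint passes its speed limit or range.

### The arm

A 6-joint arm with a two-finger parallel gripper is mounted at the origin on the work surface. World frame = base frame: x ahead of the robot, y to its left, z up, the work surface at z = 0. Lengths are in m, angles in rad, forces in N, time in s.
With the tool pointing down it reaches from about 0.275 to 0.875 m from the base axis. Payload 12.5 kg.
Tool frame: the origin (TCP) lies at the very end of the fingers, on their centre line; the grasp point (between the pads) lies 19 mm behind it; z points along the fingers, y is the line along which they close (so a half turn about z gives the same grasp; the last joint's range is limited). The gripper opens to 85 mm and grips with 20 to 120 N. Pads are 22 mm wide; open, the fingers measure 114 mm over their backs; the gripper's body (76 mm by 85 mm) begins 54 mm behind the grasp point. The pads swing forward as they close: fully open they stand 13 mm farther back than shut.
Start: joints at [-1.241, 0.351, 1.652, -0, 1.139, -0.085], TCP at [0.222, -0.503, 0.192] pointing down, gripper open.
Joint ranges: [-2.75, 2.75], [-0.79, 2.1], [0.01, 2.65], [-1.57, 4.71], [0.07, 3.14], [-2.87, 2.87]. Speed limits (rad/s): [2.22, 2.22, 2.79, 3.14, 3.14, 3.14].

### API

Orientations are given as a 3x3 rotation matrix whose columns are the frame's x, y, z axes.
In Python, from bench import manip gives the robot as it stands. Calls block until the motion is done:
- manip.move_ptp(position, orientation): joint-space move of the TCP to a pose.
- manip.move_l(position, attitude=None, max_speed=0.15): straight line of the TCP; attitude=None keeps the orientation; max_speed is the mean speed in m/s.
- manip.move_j(angles): joint-space move.
- manip.set_gripper(opening, effort=None): opening from 0.0 (shut) to 1.0 (fully open); effort is the grip in N (None keeps the last); returns when the fingers have stopped.
- manip.dwell(seconds).
- manip.inverse_kinematics(position, orientation): joint angles nearest the present ones, or None.
- manip.grab_frame(name): name is "side" or "top"; returns (picture, depth): 420x560x3 uint8, red, green, blue; 420x560 float32, m along the optical axis (not along the pixel's ray), 0 where there is no reading.
- manip.get_calibration(name): a dict with "camera_matrix" (3x3 intrinsics, pixels), "k1" (the pictures are not rectified: a ray, as slopes to the right and down, at radius r is drawn at 1 + k1 r^2 times it, then the intrinsics apply), "R" (3x3) and "t" (3): a world point X has camera coordinates R X + t. Camera axes: x right, y down, z forward; pixel columns grow to the right and rows downward; lengths in m; the calibration is good to about 2 mm. A picture is of the moment at which its call begins. get_calibration takes no time and is no camera call.
A pose or a line that the arm cannot do raises manip.Unreachable and nothing moves.
- manip.sign_off(): hands the job in; it is judged then, once.
Trained networks look in the newest picture that a camera, given by its name, has taken for a name from the list of things; names that differ only in an ending like _2 or _b are one class to them, and where a whole thing is asked for, a point or a joint stands for the part that bears it (a point fixed in the world has none). Each returns a list of dicts, best first, with "confidence" (0 to 1); they miss things now and then, are a little off and sometimes report something else, mostly with a low value. They report only what shows in the picture. A call takes as long as a camera call. They do not tell look-alikes from the thing itself.
- manip.look_for(camera, name): "at" ([x, y, z] in m, in world coordinates, good to about 4 mm: the middle of the surface that is visible of it).
Readings, each from a call of its own:
- manip.current_time(): time.
- manip.current_qpos(): joint angles.
- manip.current_joint_vel(): joint speeds.
- manip.current_joint_torque(): joint torques, N m.
- manip.current_ee_pos(): TCP position.
- manip.current_tcp_rot(): TCP orientation.
- manip.current_force(): force on the tool from outside, world axes, zero at the start.
- manip.current_ft_torque(): the same for the moment, N m.
- manip.current_grip_width(): opening from 0.0 (shut) to 1.0 (fully open).
- manip.current_grip_force(): force on a finger pad.
Only numpy, scipy, OpenCV 4.12 (cv2) and the standard library are available. Lean on these libraries where they do the work, as an engineer would, in place of code of your own. Each camera call takes 0.05 s, during which the arm holds its last target. There are 200 camera calls.

## Working session

There is one attempt and no reset: what is moved stays moved. The work goes in short steps, each a Python script; the robot and the scene stay as the last script left them, time stands still between calls to the robot, and variables do not carry over. Pictures are saved under pics/ and viewed, at most 10 in all, crops included, and the job is handed in when it is done.

```bash
ls; mkdir -p pics; cat > h.py <<'E'
import numpy as np, cv2
from bench import manip
def cloud(name):
    im,d=manip.grab_frame(name); c=manip.get_calibration(name)
    K=np.array(c["camera_matrix"]);h,w=d.shape
    v,u=np.mgrid[:h,:w]
    px=np.stack([u.ravel(),v.ravel()],1).astype(np.float64)[:,None]
    n=cv2.undistortPoints(px,K,np.array([c["k1"],0,0,0.]))[:,0]
    P=np.c_[n,np.ones(len(n))]*d.reshape(-1,1)
    W=(P-np.array(c["t"]))@np.array(c["R"])
    W[d.ravel()==0]=np.nan
    return im,W.reshape(h,w,3)
def rot(yaw): # tool down, tool y axis at angle yaw from world x
    y=np.array([np.cos(yaw),np.sin(yaw),0]);z=np.array([0,0,-1.])
    return np.stack([np.cross(y,z),y,z],1)
def save(im,n): cv2.imwrite(f"pics/{n}.png",im[...,::-1])
E
python3 - <<'E'
from h import *
ims=[]
for n in("top","side"):
    im,W=cloud(n); save(im,n); np.savez(f"/tmp/{n}.npz",im=im,W=W)
    c=manip.get_calibration(n);print(n,"cam at",-np.array(c["R"]).T@np.array(c["t"]))
    for o in["tensioner_unit","straightedge","hinge_pin","push_post","pawl","book_weight","paste_jar","brush"]:
        print(o,[(np.round(r["at"],3).tolist(),round(r["confidence"],2)) for r in manip.look_for(n,o)])
print(manip.current_time(),manip.current_force())
E
```

```text
pics
top cam at [0.44978062 0.06412831 1.31373491]
tensioner_unit [([0.627, -0.035, 0.006], 0.67)]
straightedge [([0.412, 0.32, 0.006], 0.75), ([0.428, 0.513, 0.009], 0.62)]
hinge_pin [([0.627, -0.035, 0.007], 0.62)]
push_post [([0.636, -0.048, 0.02], 0.97)]
pawl [([0.662, -0.129, 0.024], 0.63)]
book_weight [([0.375, -0.28, 0.035], 0.57)]
paste_jar [([0.706, 0.322, 0.063], 0.65)]
brush [([0.71, -0.31, 0.02], 0.76), ([0.71, 0.327, 0.064], 0.24)]
side cam at [ 0.31006881 -1.01395097  1.2452172 ]
tensioner_unit [([0.663, -0.131, 0.024], 0.7), ([0.624, -0.058, 0.008], 0.62)]
straightedge [([0.404, 0.321, 0.002], 0.9), ([0.429, 0.509, 0.004], 0.76)]
hinge_pin [([0.626, -0.057, 0.006], 0.65)]
push_post [([0.629, -0.054, 0.034], 0.76)]
pawl [([0.662, -0.133, 0.023], 0.4)]
book_weight [([0.372, -0.296, 0.03], 0.92)]
paste_jar [([0.705, 0.319, 0.043], 0.61)]
brush [([0.705, -0.315, 0.019], 0.59)]
0.9 [0.06423492 0.09686961 0.0296123 ]
```

View pics/top.png

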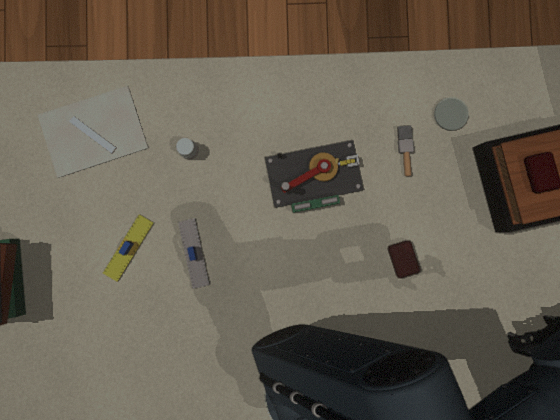

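View pics/side.png

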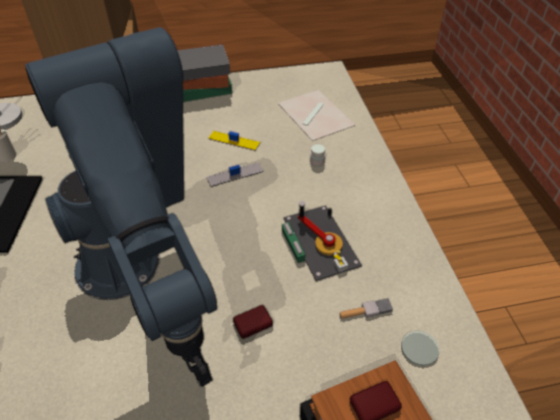

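The top view shows two straightedge shapes: a grey steel one with a blue grip at (195,253) and a yellow one at (128,248). The grey one fits "steel"; the yellow one is the look-alike. The tensioner is at (315,173): green block (317,204), post (286,186), pin (324,166), pawl (350,161). The book weight is at (403,258), and a second maroon one sits on the box at (542,172).

```bash
cat > m.py <<'E'
from h import *
def rect(P):
    r=cv2.minAreaRect((P*1000).astype(np.float32)); b=cv2.boxPoints(r)
    e=b[1]-b[0],b[2]-b[1]; l=max(e,key=np.linalg.norm)
    return np.round(np.array(r[0])/1000,4),np.round(r[1],1),round((np.arctan2(l[1],l[0])+np.pi/2)%np.pi-np.pi/2,4)
def big(m):
    n,l,s,_=cv2.connectedComponentsWithStats(m.astype(np.uint8)); return l==1+np.argmax(s[1:,4])
def masks(im,W,box):
    h=cv2.cvtColor(im,cv2.COLOR_RGB2HSV).astype(int);H,S,V=h[...,0],h[...,1],h[...,2]
    x,y,z=np.moveaxis(W,2,0); I=(x>box[0])&(x<box[1])&(y>box[2])&(y<box[3])
    return H,S,V,x,y,z,I
E
python3 - <<'E'
from m import *
for n in("top","side"):
    f=np.load(f"/tmp/{n}.npz");im,W=f["im"],f["W"]
    H,S,V,x,y,z,I=masks(im,W,(.45,.85,-.22,.15))
    for k,m in dict(green=(H>40)&(H<90)&(S>70)&(z>.015),plate=(V<95)&(S<80)&(z>.003)&(z<.014),blob=(z>.004),).items():
        m=big(m&I);P=W[m];print(n,k,m.sum(),rect(P[:,:2]),np.nanmedian(P[:,2]),np.nanmax(P[:,2]))
    m=I&(z>.052)&(z<.12);P=W[m];print("post",len(P),P.mean(0),P[:,2].max(), np.median(P[P[:,2]>.085],0))
    for nm,mm in dict(pinhi=I&(z>.044)&(z<.052)).items(): print(nm,mm.sum(),np.median(W[mm],0))
    H,S,V,x,y,z,I=masks(im,W,(.25,.6,.22,.42))
    m=I&(z>.003);print("se",m.sum(),rect(W[big(m)][:,:2]),np.median(z[m]))
    m=I&(H>100)&(H<130)&(S>120)&(z>.02);print("grip",m.sum(),rect(W[m][:,:2]),np.median(z[m]))
im=np.load("/tmp/top.npz")["im"]
a=cv2.resize(im[205:295,95:225],(780,540)[:2],interpolation=3)
b=cv2.resize(im[130:220,255:375],(720,540),interpolation=3)
save(a,"c_se");save(b,"c_tn")
E
```

```text
top green 195 (array([ 0.5435, -0.0358]), array([ 24.2, 137.1]), np.float32(-1.4072)) 0.035569683550966104 0.04098467559279288
top plate 3333 (array([ 0.6347, -0.0392]), array([158.8, 275. ]), np.float32(-1.3979)) 0.00869226699148541 0.013998421677972312
top blob 5043 (array([ 0.6206, -0.0388]), array([193.8, 281.2]), np.float32(-1.4223)) 0.010316662458246847 0.10332317502527424
post 51 [0.59230236 0.04572943 0.09321484] 0.10332317502527424 [0.59089418 0.05052712 0.097731  ]
pinhi 138 [ 0.64607883 -0.06140466  0.04649542]
se 2204 (array([0.4073, 0.3271]), array([215.1,  65.2]), np.float32(0.1876)) 0.005106932571768098
grip 68 (array([0.4094, 0.3243]), array([35.3, 16.1]), np.float32(0.1953)) 0.038676085825637
side green 190 (array([ 0.5438, -0.0402]), array([ 25.8, 131.9]), np.float32(-1.4057)) 0.03515059517171296 0.042389865082099513
side plate 1814 (array([ 0.6317, -0.0372]), array([160.4, 272.3]), np.float32(-1.4213)) 0.009952426487892716 0.013985017321042612
side blob 3997 (array([ 0.6324, -0.0284]), array([346.5, 260.3]), np.float32(1.4684)) 0.011946269029845318 0.1055551009511535
post 88 [0.59659356 0.03387031 0.08043617] 0.1055551009511535 [0.58878412 0.04908379 0.09978222]
pinhi 125 [ 0.64069723 -0.05985049  0.04680156]
se 1921 (array([0.4249, 0.3201]), array([350. , 198.9]), np.float32(0.0043)) 0.0057685866555196655
grip 57 (array([0.411, 0.32 ]), array([19.7, 33.3]), np.float32(-0.0657)) 0.03446739849283556
```

View pics/c_se.png

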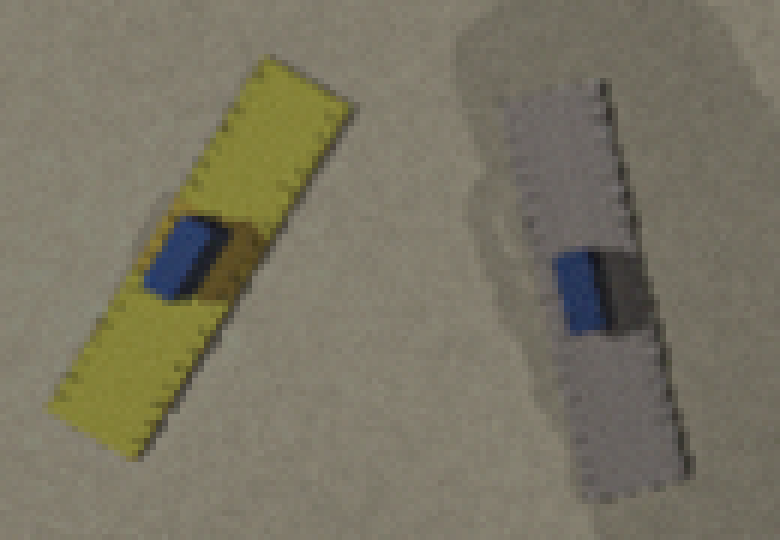

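View pics/c_tn.png

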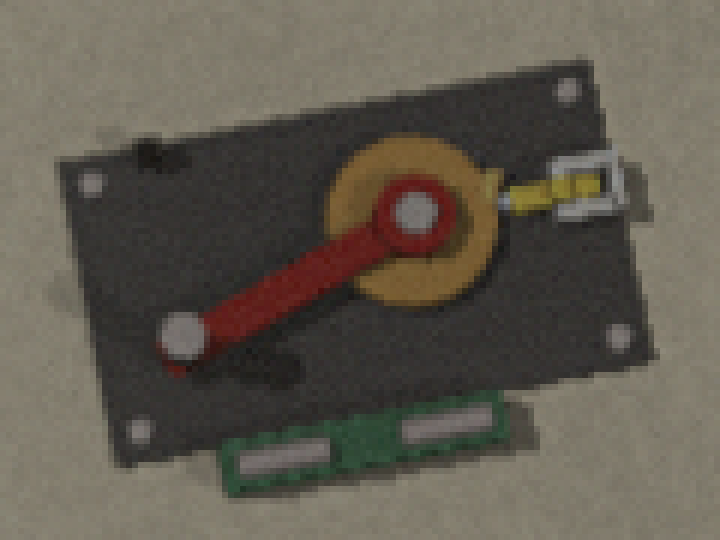

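The crop confirms the grey steel straightedge (grip at crop (580,290)) and not the yellow one at (185,255). The tensioner crop shows the post at (183,335), the pin at (413,212) and the block at (365,445). The block, plate and post measurements agree on one pose: origin (0.5905, -0.030), yaw 0.166. Next I grasp the straightedge.

```bash
cat >> h.py <<'E'
TH=0.166; T0=np.array([.5905,-.0301])
def tw(x,y,z):
    c,s=np.cos(TH),np.sin(TH); return [T0[0]+c*x-s*y, T0[1]+s*x+c*y, z]
E
python3 - <<'E'
from h import *
S=[.409,.3235]; f=lambda a:None if a is None else np.round(a,2)
for k in(0,np.pi):
    for g in(TH+np.pi/2,TH-np.pi/2):
        print(k,round(g,2),f(manip.inverse_kinematics(S+[.1],rot(.2+k))),f(manip.inverse_kinematics(tw(-95,0,.1) if 0 else tw(-.095,0,.1),rot(g+k))))
a=manip.inverse_kinematics(S+[.12],rot(.2)); b=manip.inverse_kinematics(S+[.12],rot(.2+np.pi))
k=0 if abs(a[5])<abs(b[5]) else np.pi
print("k",k)
manip.set_gripper(1.0)
manip.move_ptp(S+[.10],rot(.2+k))
manip.move_l(S+[.009],max_speed=.12)
print(manip.current_time(),manip.current_force(),manip.current_ee_pos())
manip.set_gripper(0.0,60)
print("w",manip.current_grip_width(),manip.current_grip_force(),manip.current_ee_pos(),manip.current_force())
manip.move_l(S+[.04],max_speed=.1)
print(manip.current_time(),manip.current_force(),manip.current_grip_width(),manip.current_qpos())
im,W=manip.grab_frame("side");save(im[100:250,150:300].repeat(4,0).repeat(4,1),"grasp")
E
```

```text
0 1.74 [ 0.58  0.42  1.81 -0.    0.91  0.38] [-0.19  0.38  1.87 -0.    0.89 -1.92]
0 -1.4 [ 0.58  0.42  1.81 -0.    0.91  0.38] [-0.19  0.38  1.87 -0.    0.89  1.22]
3.141592653589793 1.74 [ 0.58  0.42  1.81 -0.    0.91 -2.76] [-0.19  0.38  1.87 -0.    0.89  1.22]
3.141592653589793 -1.4 [ 0.58  0.42  1.81 -0.    0.91 -2.76] [-0.19  0.38  1.87 -0.    0.89 -1.92]
k 0
5.0167 [-0.17914949  0.35305707  0.16861901] [0.4094033  0.32372835 0.00956839]
w 0.00380816871711628 0.0 [0.40899753 0.32348079 0.00899809] [ 0.03200538  0.90676436 -0.95539211]
6.2417 [-0.06024139 -0.01169327 -0.97642997] 0.0002368235749269413 [ 5.79882275e-01  5.12618013e-01  1.84509557e+00 -1.81885163e-05
  7.83274325e-01  3.79935499e-01]
```

View pics/grasp.png

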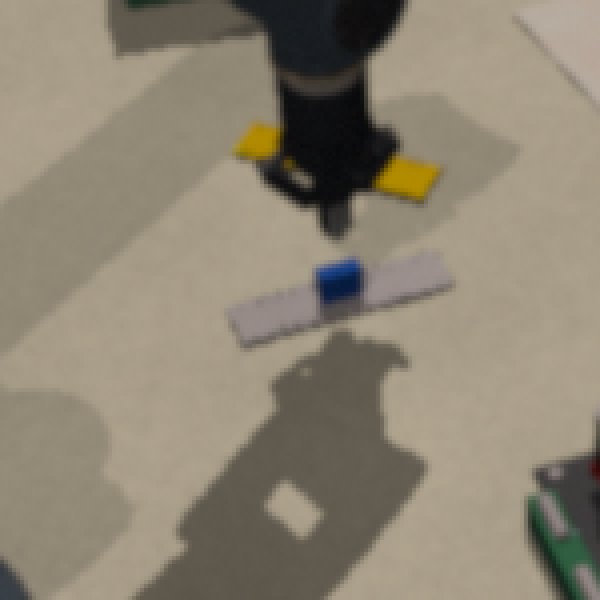

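The picture shows the gripper shut and empty behind the blue grip (grip at (340,280), fingertips at (338,230)), with the straightedge still on the bench. I'll measure again.

```bash
python3 - <<'E'
from m import *
manip.set_gripper(1.0)
for n in("side","top"):
    im,W=cloud(n); H,S,V,x,y,z,I=masks(im,W,(.25,.6,.2,.4))
    m=I&(H>100)&(H<130)&(S>120)&(z<.05)&(z>.008)
    print(n,m.sum())
    if m.sum()<10: continue
    v,u=np.nonzero(m);print(u.mean(),v.mean())
    P=W[m];print(P.min(0),P.max(0),np.median(P,0)); t=P[P[:,2]>.033];print("top",len(t),t.mean(0),rect(t[:,:2]))
    m=I&(z>.002)&(z<.012)&(S<60)&(V>85);m=big(m);print("steel",m.sum(),rect(W[m][:,:2]),W[m].mean(0))
    # plane-based outline: intersect pixel rays with z=6 mm
    c=manip.get_calibration(n);C=-np.array(c["R"]).T@np.array(c["t"])
    h=(I&(z<.012)&(z>-.01))&(S<30)
    P=W[m];Q=C+(P-C)*((C[2]-.006)/(C[2]-P[:,2:]));print("steel z6",rect(Q[:,:2]),Q.mean(0))
print([(np.round(r["at"],3).tolist(),r["confidence"]) for r in manip.look_for("side","straightedge")])
print(manip.current_time())
E
```

```text
side 75
234.38666666666666 169.8
[0.39390674 0.30934267 0.00915117] [0.42828521 0.33451457 0.04596664] [0.41037311 0.32097496 0.03120153]
top 33 [0.41010458 0.32131436 0.03885403] (array([0.4115, 0.3216]), array([33.5, 20. ]), np.float32(0.6933))
steel 2139 (array([0.425, 0.3  ]), array([199.7, 349.6]), np.float32(-0.0004)) [0.4304938  0.29220155 0.00518284]
steel z6 (array([0.4246, 0.2998]), array([350.9, 205.6]), np.float32(0.0112)) [0.43041024 0.29136575 0.006     ]
top 0
[([0.405, 0.322, 0.006], 0.97), ([0.453, 0.485, 0.003], 0.52)]
7.225
```

```bash
cat >> h.py <<'E'
def proj(name,X):
    c=manip.get_calibration(name)
    p,_=cv2.projectPoints(np.array(X,float).reshape(-1,3),cv2.Rodrigues(np.array(c["R"]))[0],np.array(c["t"],float),np.array(c["camera_matrix"]),np.array([c["k1"],0,0,0.]))
    return p[:,0]
E
python3 - <<'E'
from h import *
p=manip.current_ee_pos();print(p,manip.current_tcp_rot().round(2).tolist() if hasattr(manip.current_tcp_rot(),'round') else manip.current_tcp_rot())
outs=[]
for n in("side","top"):
    im,_=manip.grab_frame(n); im=im.copy()
    q=proj(n,[p,[.4094,.3225,.038]]);print(n,q)
    c=q[0].astype(int);x0,y0=c[0]-50,c[1]-50
    a=cv2.resize(im[y0:y0+100,x0:x0+100],(400,400),interpolation=3)
    for r,col in zip(q,((255,0,0),(0,255,0))): cv2.drawMarker(a,tuple(int(t) for t in (r-[x0,y0])*4+2),col,0,12,1)
    outs.append(a)
save(np.hstack(outs),"tcp")
E
```

```text
[0.40899536 0.32348852 0.04000357] [[-0.2, 0.98, 0.0], [0.98, 0.2, -0.0], [-0.0, 0.0, -1.0]]
side [[233.64938953 167.15132051]
 [233.83913972 167.74120299]]
top [[191.36252938 253.45633881]
 [191.84892185 253.2766078 ]]
```

View pics/tcp.png

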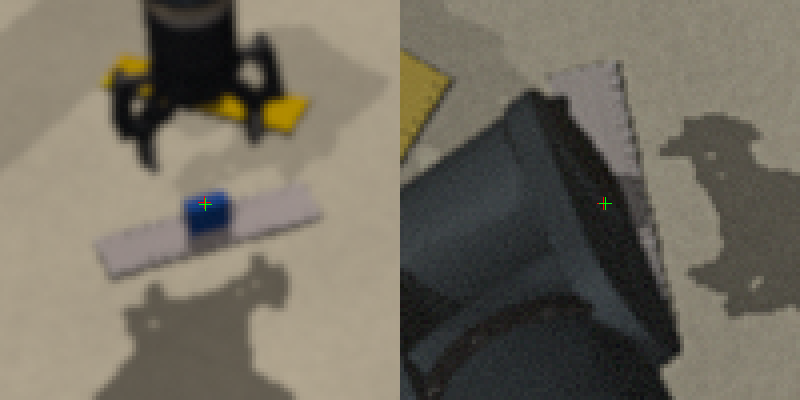

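The side view shows the fingertips at about (204,153) in the left crop, well above the predicted TCP at (205,204). So the real fingertips are off from the reported TCP, and I'll measure that in the depth data with the gripper shut.

```bash
python3 - <<'E'
from m import *
manip.set_gripper(0.0)
im,W=cloud("side");H,S,V,x,y,z,I=masks(im,W,(.3,.52,.2,.5))
m=I&(V<75)&(z>.03)&(z<.25);m=big(m)
for lo in np.arange(.04,.2,.01):
    k=m&(z>=lo)&(z<lo+.01)
    if k.sum(): v,u=np.nonzero(k);print(round(lo,3),k.sum(),np.median(W[k],0).round(3),W[k].min(0).round(3)[:2],W[k].max(0).round(3)[:2],u.mean().round(1),v.mean().round(1))
print(proj("side",[manip.current_ee_pos()]),manip.current_time(),manip.current_qpos())
E
```

```text
0.08 5 [0.409 0.319 0.087] [0.403 0.316] [0.421 0.327] 233.2 157.4
0.09 13 [0.413 0.317 0.098] [0.403 0.314] [0.421 0.324] 233.7 155.8
0.1 10 [0.412 0.317 0.104] [0.4   0.307] [0.421 0.322] 233.0 154.4
0.11 14 [0.411 0.316 0.115] [0.4   0.312] [0.422 0.324] 233.1 152.2
0.12 26 [0.412 0.315 0.126] [0.391 0.309] [0.44  0.343] 233.0 149.7
0.13 63 [0.412 0.318 0.136] [0.38  0.304] [0.447 0.341] 232.9 146.8
0.14 44 [0.419 0.314 0.145] [0.371 0.304] [0.452 0.342] 233.8 145.0
0.15 51 [0.416 0.315 0.156] [0.365 0.301] [0.464 0.338] 234.4 142.8
0.16 62 [0.42  0.313 0.166] [0.362 0.3  ] [0.467 0.349] 234.1 140.5
0.17 78 [0.407 0.311 0.175] [0.354 0.297] [0.47  0.342] 231.3 138.8
0.18 63 [0.405 0.311 0.184] [0.361 0.296] [0.454 0.33 ] 230.8 137.3
0.19 35 [0.405 0.312 0.192] [0.371 0.302] [0.451 0.327] 231.4 134.7
[[233.65521387 167.15158486]] 8.1417 [ 5.79881115e-01  5.12934123e-01  1.84482542e+00 -1.34194911e-05
  7.83825470e-01  3.79926995e-01]
```

Shut and with the TCP reported at 0.040, the real fingertip sits at about z = 0.081. The fingers therefore end about 41 mm short of the reported TCP, with x and y correct, so the first grasp closed above the 38 mm grip. I'll correct by -0.041 in z and grasp again, checking force.

```bash
python3 - <<'E'
from h import *
S=[.410,.322]; OFF=.041
manip.set_gripper(1.0)
manip.move_l(S+[.020-OFF],max_speed=.1)
print(manip.current_force())
manip.move_l(S+[.011-OFF],max_speed=.04)
print(manip.current_force(),manip.current_ee_pos())
manip.set_gripper(0.0,60)
print("w",manip.current_grip_width(),manip.current_grip_force(),manip.current_ee_pos(),manip.current_force())
if manip.current_grip_width()>.2:
    manip.move_l(S+[.05-OFF],max_speed=.1)
    print(manip.current_time(),manip.current_force(),manip.current_grip_width())
    g=TH-np.pi/2
    x,y,_=tw(-.165,0,0); manip.move_ptp([x,y,.07-OFF],rot(g))
    print(manip.current_time(),manip.current_force(),manip.current_grip_width())
    im,W=cloud("side");save(im,"carry");np.savez("/tmp/carry.npz",im=im,W=W)
    im,W=cloud("top");np.savez("/tmp/carryt.npz",im=im,W=W)
print(manip.current_time())
E
```

```text
[-0.37289901  0.15633062  0.39306354]
[ 0.51139978  0.18873952 -0.10175685] [ 0.40990913  0.32195015 -0.03010804]
w 0.4589597794238927 61.12254023551941 [ 0.41018446  0.3221312  -0.02968823] [-0.59505374 -1.24211393  5.16732702]
11.0917 [-0.18018973  0.08049929 -3.45891902] 0.4567201676923481
12.5083 [ 0.44347144 -0.2232362  -4.31133253] 0.4573840074846049
12.6083
```

```bash
ls pics/carry.png
```

```text
pics/carry.png
```

The straightedge is held (width 39 mm, about 4 N of weight). Now I lower it in front of the block and slide it in until contact.

```bash
python3 - <<'E'
from h import *
n=np.array([np.cos(TH),np.sin(TH)])
manip.move_l(tw(-.100,0,-.010),max_speed=.12)
manip.move_l(tw(-.100,0,-.0285),max_speed=.05)
print("low",manip.current_time(),manip.current_force())
x=-.100
manip.move_l(tw(-.090,0,-.0295),max_speed=.05);f0=manip.current_force();print(f0,n@f0[:2])
x=-.090
while x<-.077:
    x+=.001; manip.move_l(tw(x,0,-.0295),max_speed=.03); f=manip.current_force(); print(round(x,4),round(-n@f[:2],2),round(f[2],2),manip.current_ft_torque().round(2))
    if -n@f[:2]>10: break
print(manip.current_ee_pos(),manip.current_time())
E
```

```text
low 13.9083 [-0.2141308   0.5884791  -2.72259342]
[-1.29257903 -0.62709448 -3.75218948] -1.3784309887438553
-0.089 6.46 0.48 [-0.43  0.95 -0.24]
-0.088 12.49 6.07 [-0.96  1.84 -0.29]
[ 0.50185943 -0.04478636 -0.029575  ] 14.7583
```

```bash
python3 - <<'E'
from h import *
n=np.array([np.cos(TH),np.sin(TH)])
manip.move_l(tw(-.0893,0,-.0295),max_speed=.03)
manip.set_gripper(0.8); print("rel",manip.current_force(),manip.current_time())
manip.move_l(tw(-.0893,0,.02),max_speed=.12)
manip.move_l(tw(-.128,0,.02),max_speed=.15)
manip.set_gripper(0.2)
manip.move_l(tw(-.128,0,-.024),max_speed=.12)
print(manip.current_force())
x=-.118;manip.move_l(tw(x,0,-.024),max_speed=.06)
b=n@manip.current_force()[:2]
while x<-.098:
    x+=.001; manip.move_l(tw(x,0,-.024),max_speed=.03); f=manip.current_force()
    print(round(x,4),round(-n@f[:2],2),round(f[2],2),manip.current_ft_torque().round(2))
    if -n@f[:2]>6: break
manip.move_l(tw(x-.015,0,-.024),max_speed=.06)
manip.move_l(tw(x-.10,0,.10),max_speed=.25)
print(manip.current_time())
im,W=cloud("side");np.savez("/tmp/p.npz",im=im,W=W)
im2,W2=cloud("top");np.savez("/tmp/pt.npz",im=im2,W=W2)
c=lambda im,p:cv2.resize(im[int(p[1])-40:int(p[1])+40,int(p[0])-40:int(p[0])+40],(400,400),interpolation=3)
X=tw(-.06,0,.006)
save(np.hstack([c(im,proj("side",X)[0]),c(im2,proj("top",X)[0])]),"placed")
print(manip.current_time())
E
```

```text
rel [-0.0109745  -0.416696    0.18680772] 15.4
[-0.38462823 -0.13381066 -0.77146392]
-0.117 0.02 -0.23 [-0.02 -0.04  0.03]
-0.116 0.22 -0.95 [0.01 0.   0.05]
-0.115 1.0 -0.14 [ 0.04  0.02 -0.01]
-0.114 0.16 -0.21 [-0.01  0.01 -0.01]
-0.113 -0.57 -0.23 [-0.02  0.02 -0.  ]
-0.112 0.15 -0.53 [0.03 0.03 0.04]
-0.111 0.53 -0.06 [0.04 0.02 0.01]
-0.11 -0.15 -0.33 [-0.09  0.01 -0.04]
-0.109 0.17 -0.67 [0.01 0.03 0.02]
-0.108 0.9 -0.35 [-0.04  0.02  0.03]
-0.107 -0.34 -0.05 [ 0.04  0.04 -0.02]
-0.106 1.4 1.21 [ 0.01  0.2  -0.03]
-0.105 7.2 3.92 [-0.43  1.   -0.01]
22.15
22.25
```

View pics/placed.png

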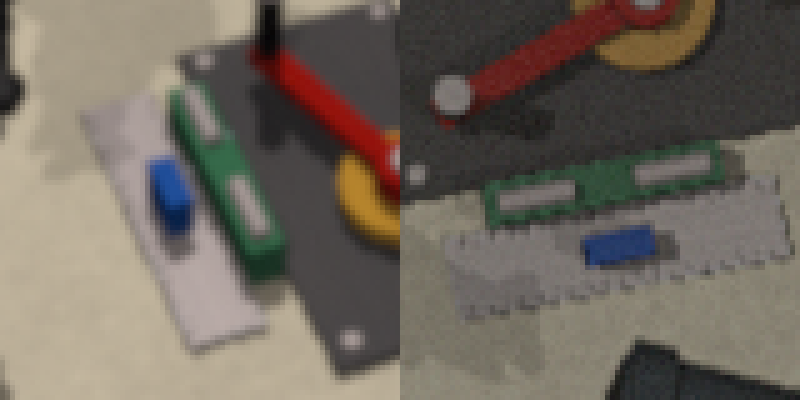

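The crops show the straightedge lying along the green block: front edge slope 0.168 against 0.171 for the block, centred within about 5 mm. The contact force rose sharply with no yaw moment, which fits flush contact. I'll run a quick numeric check and then set up the push.

```bash
python3 - <<'E'
from m import *
def loc(P):
    d=P[:,:2]-T0;c,s=np.cos(TH),np.sin(TH);return np.c_[d@[c,s],d@[-s,c]]
for n in("p","pt"):
    f=np.load(f"/tmp/{n}.npz");im,W=f["im"],f["W"]
    H,S,V,x,y,z,I=masks(im,W,(.4,.6,-.18,.1)); L=loc(W.reshape(-1,3)).reshape(*z.shape,2)
    hs=cv2.cvtColor(im,cv2.COLOR_RGB2HSV).astype(int)
    gr=I&(H>40)&(H<90)&(S>70)&(z>.03);q=L[gr];print(n,"green x",np.percentile(q[:,0],[1,50,99]).round(4),"y",np.percentile(q[:,1],[1,99]).round(4))
    bl=I&(H>100)&(H<130)&(S>120)&(z>.033);q=L[bl];print("grip",rect(W[bl][:,:2]),q.mean(0).round(4))
    st=I&(z>.003)&(z<.012)&(L[...,0]<-.05)&((im[...,2].astype(int)-im[...,0])>-8);st=big(st);q=L[st];print("steel",st.sum(),rect(W[st][:,:2]),np.percentile(q,[1,99],axis=0).round(4).tolist())
    b=[]
    for y0 in np.arange(-.09,.1,.02):
        k=st&(abs(L[...,1]-y0)<.01); b.append([round(float(v),4) for v in np.percentile(L[k][:,0],[3,97])] if k.sum()>5 else None)
    print(b)
    post=I
for j in(0,.3,.53):
    a=.33-j;print(j,[manip.inverse_kinematics(tw(.055-.13*np.sin(a)-.03*np.cos(a),-.045+.13*np.cos(a)-.03*np.sin(a),.02),rot(TH+a+s)) for s in(-np.pi/2,np.pi/2)])
print(manip.current_qpos())
E
```

```text
p green x [-0.0606 -0.0551 -0.0356] y [-0.0672  0.0593]
grip (array([ 0.5058, -0.0465]), array([17.3, 37.6]), np.float32(-1.4305)) [-0.0857 -0.0031]
steel 60 (array([ 0.5124, -0.0289]), array([37.1, 70.9]), np.float32(-1.4069)) [[-0.0954, -0.021], [-0.0583, 0.0476]]
[None, None, None, None, [-0.0946, -0.0595], [-0.0953, -0.0585], [-0.0648, -0.0603], [-0.068, -0.0586], None, None]
pt green x [-0.0593 -0.0475 -0.0354] y [-0.0657  0.0696]
grip (array([ 0.506, -0.044]), array([15.1, 37. ]), np.float32(-1.4063)) [-0.0858  0.0006]
steel 71 (array([ 0.5243, -0.023 ]), array([ 10.4, 102.4]), np.float32(-1.4011)) [[-0.0692, -0.031], [-0.0591, 0.0672]]
[None, None, None, [-0.0652, -0.0598], [-0.0671, -0.0592], [-0.0683, -0.0601], [-0.0687, -0.0591], [-0.0682, -0.0593], None, None]
0 [array([-2.10045554e-02,  6.06570859e-01,  1.73626459e+00, -4.44089210e-16,
        7.98757204e-01,  1.05379177e+00]), array([-2.10045554e-02,  6.06570859e-01,  1.73626459e+00, -4.44089210e-16,
        7.98757204e-01, -2.08780088e+00])]
0.3 [array([ 1.63500891e-02,  6.55838633e-01,  1.63869004e+00, -4.44089210e-16,
        8.47063983e-01,  1.39114642e+00]), array([ 1.63500891e-02,  6.55838633e-01,  1.63869004e+00, -4.44089210e-16,
        8.47063983e-01, -1.75044624e+00])]
0.53 [array([ 3.03600513e-02,  6.99316465e-01,  1.55208130e+00, -4.44089210e-16,
        8.90194887e-01,  1.63515638e+00]), array([ 3.03600513e-02,  6.99316465e-01,  1.55208130e+00, -4.44089210e-16,
        8.90194887e-01, -1.50643628e+00])]
[-2.81195933e-01  2.12101829e-01  2.12039537e+00  5.64622727e-05
  8.10693445e-01  1.12334669e+00]
```

The grip centre is at tensioner x = -85.8 mm with yaw -1.406, against -85 mm and -1.405 expected, so the straightedge is flush. Now I push the post.

```bash
cat > push.py <<'E'
from h import *
def pose(j,d=.020,z=.021):
    a=.33-j; return tw(.055-.13*np.sin(a)-d*np.cos(a),-.045+.13*np.cos(a)-d*np.sin(a),z),rot(TH+a-np.pi/2)
def pf(j):
    a=.33-j+TH; f=manip.current_force(); return round(-f[0]*np.cos(a)-f[1]*np.sin(a),2),np.round(f,1)
E
python3 - <<'E'
from push import *
manip.set_gripper(0.0)
p,R=pose(0,.032,.085); manip.move_ptp(p,R)
p,R=pose(0,.032); manip.move_l(p,max_speed=.1)
print(manip.current_time(),manip.current_force())
for j in(.0,.1,.2,.3,.38,.44,.49,.54):
    p,R=pose(j); manip.move_l(p,R,max_speed=.06); print(j,pf(j),round(manip.current_time(),2))
im,W=cloud("side");np.savez("/tmp/f.npz",im=im,W=W)
im2,W2=cloud("top");np.savez("/tmp/ft.npz",im=im2,W=W2)
X=tw(0.02,0,.006);c=lambda im,p:cv2.resize(im[int(p[1])-50:int(p[1])+50,int(p[0])-50:int(p[0])+50],(400,400),interpolation=3)
save(np.hstack([c(im,proj("side",X)[0]),c(im2,proj("top",X)[0])]),"pushed")
print(manip.current_ee_pos(),pose(.54)[0],pf(.54),manip.current_time())
E
```

```text
24.1667 [ 0.13517726  0.14753721 -0.02270202]
0.0 (np.float64(4.4), array([-4.1, -1.7,  3. ])) 24.52
0.1 (np.float64(5.86), array([-5.3, -2.6,  2.1])) 24.88
0.2 (np.float64(5.56), array([-5. , -2.7,  3.3])) 25.25
0.3 (np.float64(5.63), array([-5.4, -1.8,  1.9])) 25.62
0.38 (np.float64(-0.47), array([ 0.6, -0.8,  0.4])) 25.94
0.44 (np.float64(6.52), array([-6.4, -2.6,  4.1])) 26.23
0.49 (np.float64(8.55), array([-8.5, -2.7,  4.2])) 26.48
0.54 (np.float64(9.32), array([-9.4, -2. ,  4.3])) 26.74
[0.63626254 0.06520411 0.02071322] [np.float64(0.6379171999604407), np.float64(0.06536061062722244), 0.021] (np.float64(8.96), array([-9. , -0.7,  3.4])) 26.8417
```

View pics/pushed.png

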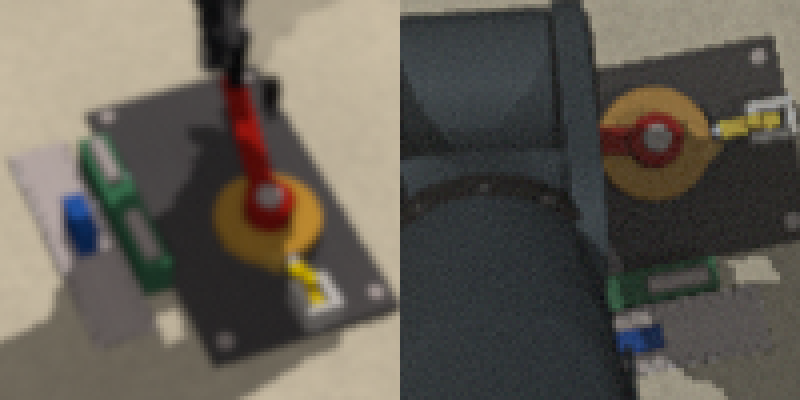

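The picture shows the red arm swung back with the fingers behind the post (left crop, (240,70)). The tooth appears past the pawl tip at (290,262), and the straightedge is still against the block. I'll check the arm angle, pawl and straightedge numerically from the saved frames.

```bash
python3 - <<'E'
from m import *
c,s=np.cos(TH),np.sin(TH)
for n in("/tmp/p.npz","/tmp/f.npz","/tmp/pt.npz","/tmp/ft.npz"):
    f=np.load(n);im,W=f["im"],f["W"];H,S,V,x,y,z,I=masks(im,W,(.45,.85,-.22,.15))
    d=W[...,:2]-T0;L=np.stack([d@[c,s],d@[-s,c]],-1)
    red=big(I&((H<6)|(H>174))&(S>150)&(z>.02)&(z<.06));q=L[red].astype(np.float32)
    k=q[(q[:,1]>-.025)]
    t=np.nan
    if len(k)>10:
        v=cv2.fitLine(k,cv2.DIST_HUBER,0,.01,.01).ravel();t=np.arctan2(-v[0]*np.sign(v[1]),abs(v[1]))
    yl=I&(H>22)&(H<34)&(S>130)&(V>90)&(L[...,1]<-.09);yq=L[yl]
    bl=I&(H>100)&(H<130)&(S>120)&(z>.03)
    print(n,len(k),"j=%.3f"%(.33-t),"end(med from pin)",.33-np.arctan2(.055-np.median(k[:,0]),np.median(k[:,1])+.045),"yellow",yl.sum(),yq.mean(0).round(4),np.percentile(yq[:,1],[3,97]).round(4),"grip",bl.sum(),L[bl].mean(0).round(4))
E
```

```text
/tmp/p.npz 192 j=-0.015 end(med from pin) -0.008438677 yellow 41 [ 0.0558 -0.112 ] [-0.1328 -0.0922] grip 61 [-0.0859 -0.0046]
/tmp/f.npz 154 j=0.544 end(med from pin) 0.5320199 yellow 46 [ 0.0551 -0.1132] [-0.1333 -0.0947] grip 53 [-0.0859 -0.0034]
/tmp/pt.npz 212 j=-0.028 end(med from pin) -0.002304256 yellow 53 [ 0.0547 -0.1142] [-0.1351 -0.0958] grip 71 [-0.0859  0.0004]
/tmp/ft.npz 35 j=1.309 end(med from pin) 0.5354043 yellow 55 [ 0.0546 -0.1145] [-0.136  -0.0956] grip 54 [-0.0874  0.0027]
```

The arm is at about 0.53 rad, the pawl is back home within 1 mm, and the straightedge hasn't moved. Handing in.

```bash
python3 -c "
from bench import manip
print(manip.current_force(),manip.current_time());print(manip.sign_off())"
```

```text
[-9.00122889 -0.65398044  3.37943157] 26.8417
the job is handed in; nothing more can be done
None
```

I handed the job in at 26.8 s: the steel straightedge lies flush and centred to within about 5 mm against the green block, released, and the fingers hold the red arm at about 0.53 rad with about 9 N, past the clicked-in pawl.

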